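# Draw the kiln's lid bolt with the kiln hook

## Task

The slide bolt on the small kiln's lid sits between two tall guard plates, too narrow for the gripper. Pick up the kiln hook (the wooden-handled rod with the bent end, not the straight poker), catch its bend behind the bolt's upright pin and draw the bolt fully back towards the front of the kiln. Do not take the pin with the gripper itself. Afterwards lay the hook flat on the worktop again and let go.

Things in the scene. Friction and masses are not known exactly. Their poses are not given: they have to be found in the camera images.
- hook_grip (a point): centre of the hook's flat-sided wooden handle, 100 mm long (x), 24 wide (y), 34 high, lying on the worktop; grip it across its width. x runs from here along the rod to the bent end, y left, z up. Weighs about 150 g, balanced 5 to 15 mm ahead (+x) of here. A straight poker with the same handle but no bend lies near; either may be in either place
- hook_mouth (a point): point inside the hook's bend where a pulled pin's axis stands: 208 mm ahead (+x) and 22.5 mm left (+y) of the handle's centre, same height and axes. The 8 mm steel rod runs at the handle's half height to 220 mm ahead of its centre, bends squarely to +y for 45 mm, then back along -x in an 18 mm lip, all level; clear gap from rod to lip 37 mm
- bolt_pin (a point): axis of the bolt's upright pin, 12 mm thick (head 16, top 24 mm above this point), 40 mm above the kiln's flat lid. x to the kiln's back, z up; the bolt is drawn along -x. Plates 92 mm apart inside, 95 high, stand each side, from 75 mm before to 65 behind the shut pin, open above and in front. Other parts rise at most 26 mm. Kiln fixed: 220 wide, 112 high, front 122 mm before the shut pin
- bolt (a joint): travel of the bolt in m: 0 shut, 0.050 drawn fully back against its stop, growing as the pin moves towards the front of the kiln (-x of bolt_pin). Starts at or near 0, slides against about 2 N of friction and stays where it is left

How it is judged:
By the outcome, as a careful person would: the job done as asked, in the order asked, and still so for the second after the job is handed in, with the robot touching nothing.
It also fails if it takes over 45 s, if anything falls off the work surface, if the arm or the gripper's body presses on something with over 40 N, if the wrist force passes 120 N, or if a joint passes its speed limit or range.

## Robot

A 7-joint arm with a two-finger parallel gripper is mounted at the origin on a cart in front of the work surface, level with it; the furniture and walls round the work are solid. World frame = base frame: x ahead of the robot, y to its left, z up, the work surface at z = 0. Lengths are in m, angles in rad, forces in N, time in s.
With the tool pointing down it reaches from about 0.4 to 0.85 m from the base axis. Payload 4.5 kg.
Tool frame: the origin (TCP) lies midway between the tips of the shut fingers; the grasp point (between the pads) lies 19 mm behind it (r.hold_point_z is the distance from the TCP to the grasp point, in m); z points along the fingers, y is the direction in which the jaws open and shut (so a half turn about z gives the same grasp; the last joint's range is limited). The gripper opens to 88 mm and grips with 3 to 60 N. Pads are 18 mm wide; open, the fingers measure 123 mm over their backs; the gripper's body (75 mm by 187 mm) begins 45 mm behind the grasp point.
Start: joints at [-1.229, 0.689, -0.195, 1.565, 0.157, 0.902, -0.215], TCP at [0.189, 0.596, 0.239] pointing down, gripper open.
Joint ranges: [-3.01, 3.01], [-0.46, 2.08], [-1.47, 1.51], [0.13, 2.56], [-1, 4.14], [0.04, 2.09], [-2.66, 2.66]. Speed limits (rad/s): [2.57, 2.57, 3.14, 3.14, 3.14, 3.14, 3.14].

## Interface

Orientations are given as a unit quaternion [x, y, z, w].
In Python, from plant import r gives the robot as it stands. The module is installed in compiled form; this text tells all that it offers.
- The arm moves only by the tool move_arm, never from a script. Its arguments are lists of equal length, an entry for each row: "turn": the turn, a rotation vector about the tool's x, y, z in units of 2 pi rad (1.0 is 2 pi rad), a list of three; "dp": the shift along the tool's x, y, z in units of 2.5 cm (1.0 is 2.5 cm), a list of three; "jaw": the closure, from -1 (fully open) to 1 (shut), so that 0 is half open. In form: {"turn": [[wx, wy, wz], ...], "dp": [[x, y, z], ...], "jaw": [jaw, ...]}. A call has 1 to 10 rows; each row shifts and turns the commanded pose from where the row before left it, along the tool's axes as they then stand; what a row does not reach is not made up. A row lasts 1/12 s, in which the tool goes at most 41.7 mm and 7.16 degrees, less where a joint would pass 70% of its speed; a pose out of reach is approached as far as the arm can. A call with a number of a shift or a turn outside -1 to 1 is refused whole. A call with a gripper value outside its range is refused whole. The fingers move at their own pace and stop on an object; "newtons" is the grip in N (left out, the last holds). Time passes only in rows, so rows that do not move let the fingers close. It gives the time, the measured TCP pose, the force and the opening at its end, in the units of the state.
- r.get_state(): the state, without advancing time (a new reading comes with each control period).
- r.snapshot(name): name is "scene" or "top"; returns a dict with "frame" (420x560x3 uint8, blue, green, red), "mtx" (3x3 intrinsics, pixels), "origin" and "orientation" of the camera in the world. Camera axes: x right, y up, looking along -z (the intrinsics and any distortion apply to the point x, -y, -z); pixel columns grow to the right and rows downward; lengths in m; the calibration is good to about 2 mm. A picture is of the moment at which its call begins. There is no depth.
- r.finish_job(): hands the job in, once; it reports no verdict.
The state is a dict: "clock": time; "q": joint angles; "qd": joint speeds; "joint_torque": joint torques, N m; "tool_pos": TCP position; "eef_rot": TCP orientation; "contact_force": force on the tool from outside, world axes, zero at the start; "moment": the same for the moment, N m; "opening": opening from 0.0 (shut) to 1.0 (fully open).
Only numpy, scipy, OpenCV 4.12 (cv2) and the standard library are available. Lean on these libraries where they do the work, as an engineer would, in place of code of your own. Each camera call takes 0.05 s, during which the arm holds its last target.

## Working session

There is one attempt and no reset: what is moved stays moved. The work goes in short steps, Python scripts to look and compute and a tool call to move; the robot and the scene stay as the last step left them, time stands still between calls to the robot, and variables do not carry over. Pictures are saved under pics/ and viewed, and the job is handed in when it is done.

Besides the shell and the picture viewer there is one more tool, called as a command line: name --argument value ..., lists and objects as JSON in quotes. move_arm: Moves the arm, as the interface text tells. Shifts and turns lie within -1 to 1; 1 stands for 2.5 cm of shift or 2 pi rad of turn. Its arguments: {"type":"object","properties":{"turn":{"type":"array","items":{"type":"array","items":{"type":"number","minimum":-1,"maximum":1}}},"dp":{"type":"array","items":{"type":"array","items":{"type":"number","minimum":-1,"maximum":1}}},"jaw":{"type":"array","items":{"type":"number"}},"newtons":{"type":"number"}},"required":["turn","dp","jaw"]}

```bash
mkdir -p pics
cat > h.py <<'E'
import numpy as np, cv2, json
from plant import r
from scipy.spatial.transform import Rotation as R
def snap(name,fn):
    s=r.snapshot(name); cv2.imwrite('pics/'+fn+'.png',s['frame'])
    np.savez('pics/'+fn+'.npz',**{k:np.array(v) for k,v in s.items()}); return s
def load(fn): return np.load('pics/'+fn+'.npz')
def ray(s,u,v):
    d=np.linalg.inv(s['mtx'])@np.array([u,v,1.]); d=np.array([d[0],-d[1],-d[2]])
    d=rot(s)@d
    return np.array(s['origin']),d/np.linalg.norm(d)
def rot(s):
    o=np.array(s['orientation']); return o if o.shape==(3,3) else R.from_quat(o).as_matrix()
def onz(s,u,v,z):
    o,d=ray(s,u,v); return o+d*(z-o[2])/d[2]
def proj(s,p):
    c=rot(s).T@(np.array(p)-s['origin']); c=np.array([c[0],-c[1],-c[2]]); q=s['mtx']@c; return q[:2]/q[2]
def tri(s1,p1,s2,p2):
    o1,d1=ray(s1,*p1);o2,d2=ray(s2,*p2)
    A=np.stack([d1,-d2],1);t=np.linalg.lstsq(A,o2-o1,rcond=None)[0]
    a=o1+t[0]*d1;b=o2+t[1]*d2; return (a+b)/2,np.linalg.norm(a-b)
E
python3 - <<'E'
from h import *
for n in('scene','top'):
    s=snap(n,n+'0'); print({k:np.round(v,3).tolist() for k,v in s.items() if k!='frame'})
st=r.get_state(); print(st); print(r.hold_point_z)
E
```

```text
{'mtx': [[479.141, 0.0, 283.331], [0.0, 479.141, 195.067], [0.0, 0.0, 1.0]], 'origin': [0.041, -0.607, 0.85], 'orientation': [0.4, -0.127, -0.29, 0.86]}
{'mtx': [[512.888, 0.0, 277.102], [0.0, 512.888, 205.757], [0.0, 0.0, 1.0]], 'origin': [0.425, 0.078, 1.292], 'orientation': [0.042, -0.042, -0.696, 0.716]}
{'clock': 0.1, 'q': array([-1.22920681,  0.68993206, -0.19453884,  1.56622912,  0.15727236,
        0.90249547, -0.21514499]), 'qd': array([ 0.00130355, -0.00094102, -0.00088261, -0.00204172,  0.00119647,
        0.00068862, -0.00012194]), 'joint_torque': array([-2.53055267e-03, -5.28500140e+01, -1.27114009e+00, -1.53838652e+01,
       -5.25162555e-02,  1.90419662e-03,  7.16474415e-05]), 'tool_pos': array([0.18919814, 0.59507952, 0.23797367]), 'eef_rot': array([ 1.53274457e-01,  9.88183302e-01, -8.33214557e-04, -8.63636105e-05]), 'contact_force': array([-0.1762916 ,  0.64342849,  0.03800659]), 'moment': array([ 0.01062428,  0.01510812, -0.0427818 ]), 'opening': 0.9975778511839616}
0.0187
```

View pics/scene0.png

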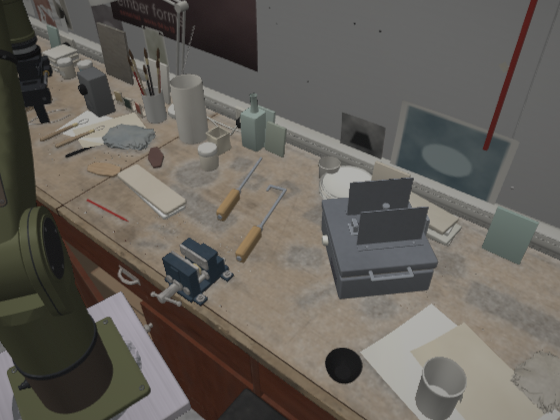

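View pics/top0.png

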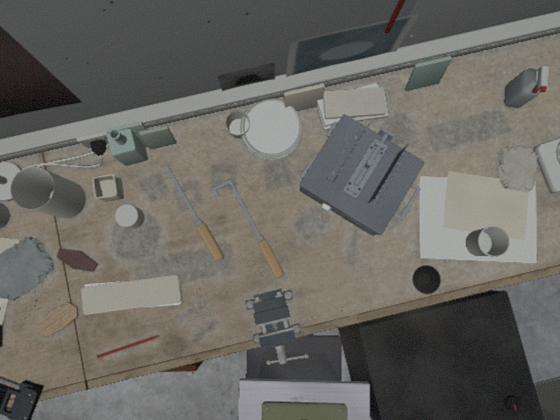

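Run:
```python
import cv2
t=cv2.imread('pics/top0.png'); s=cv2.imread('pics/scene0.png')
cv2.imwrite('pics/c1.png',cv2.resize(t[105:245,290:440],None,fx=5,fy=5,interpolation=2)[:600])
cv2.imwrite('pics/c1.png',cv2.resize(t[105:245,290:440],None,fx=4.2,fy=4.2,interpolation=2))
cv2.imwrite('pics/c2.png',cv2.resize(s[165:300,310:450],None,fx=4.4,fy=4.4,interpolation=2))
cv2.imwrite('pics/c3.png',cv2.resize(t[160:290,150:300],None,fx=4.5,fy=4.5,interpolation=2))
cv2.imwrite('pics/c4.png',cv2.resize(s[150:270,200:300],None,fx=5,fy=5,interpolation=2))
```

```text
(no output)
```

View pics/c1.png

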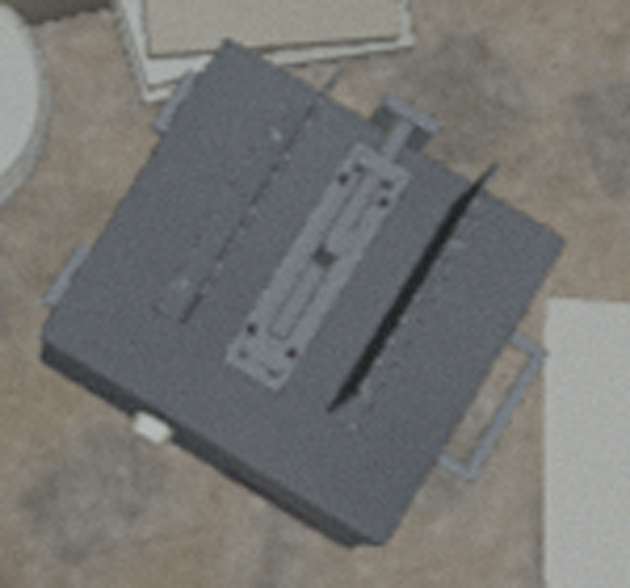

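View pics/c2.png

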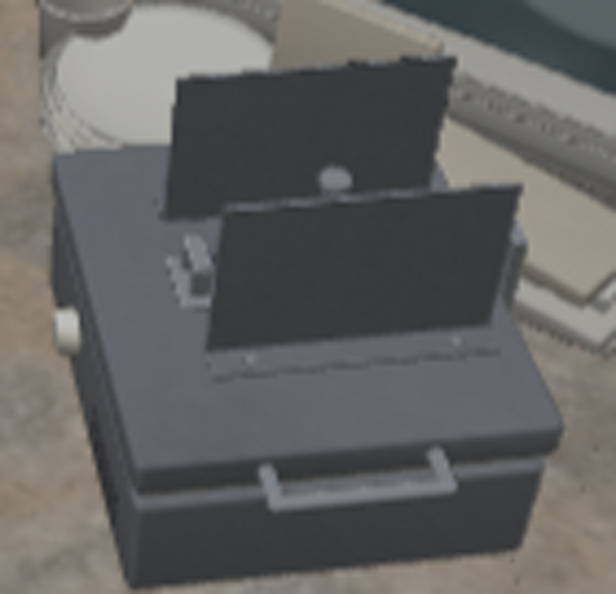

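View pics/c3.png

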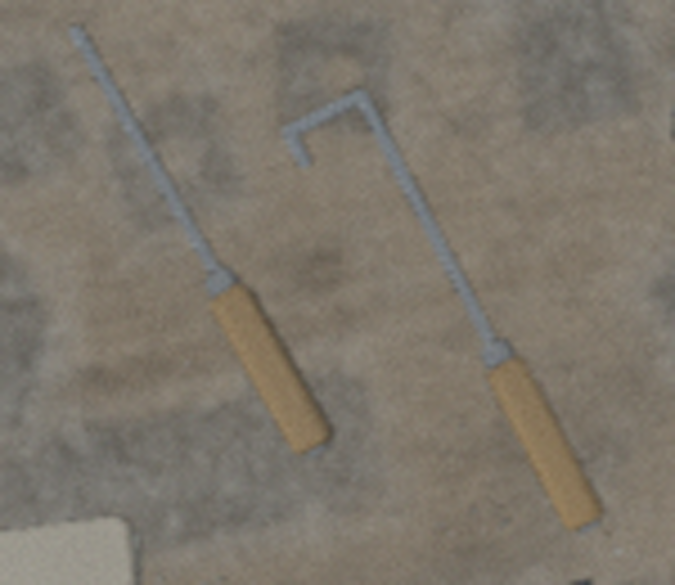

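View pics/c4.png

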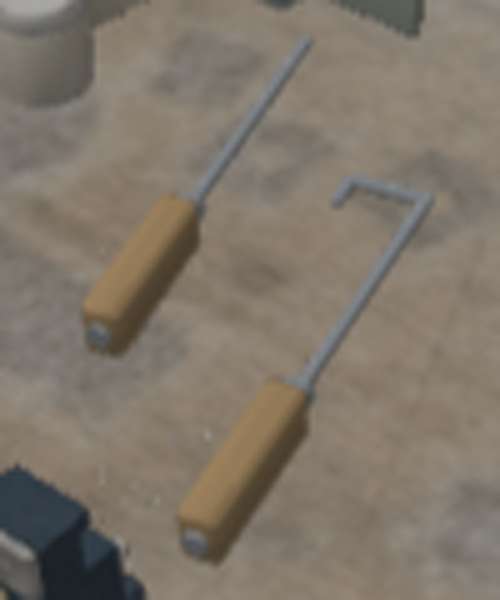

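```bash
cat > m.py <<'E'
from h import *
s=load('scene0');t=load('top0')
def T(x,y): return ((x+.5)/4.2-.5+290,(y+.5)/4.2-.5+105)
def S(x,y): return ((x+.5)/4.4-.5+310,(y+.5)/4.4-.5+165)
def T3(x,y): return ((x+.5)/4.5-.5+150,(y+.5)/4.5-.5+160)
def S4(x,y): return ((x+.5)/5-.5+200,(y+.5)/5-.5+150)
E
python3 - <<'E'
from m import *
P=lambda n,a,b:print(n,*[np.round(q,4) for q in tri(t,a,s,b)])
P('pinhead',T(322,257),S(335,178))
P('lid FL',T(43,340),S(55,152))
P('lid FR',T(383,543),S(138,475))
P('lid BR',T(564,242),S(562,432))
P('plateR front top',T(333,408),S(226,208))
P('plateR back top',T(494,168),S(521,186))
P('plateL front top',T(185,320),S(178,78))
P('plateL back top',T(338,72),S(456,60))
P('hook corner',T3(362,93),S4(428,200))
P('hook lipcorner',T3(288,130),S4(350,182))
P('hook liptip',T3(306,163),S4(338,203))
P('ferrule end',T3(490,350),S4(303,388))
P('handle end top centre',T3(582,515),S4(205,520))
P('handle front top centre',T3(508,366),S4(290,388))
for n,a in dict(corner=(362,93),lipc=(288,130),lipt=(306,163),ferr=(497,352)).items(): print(n,onz(t,*T3(*a),.017))
for n,a in dict(hend=(582,518),hfront=(508,366)).items(): print(n,onz(t,*T3(*a),.034))
for n,a in dict(FL=(43,340),FR=(383,543),BR=(564,242),BL=(228,42)).items(): print(n,onz(t,*T(*a),.112))
for n,a in dict(p=(335,178)).items(): print(n,onz(s,*S(*a),.176), onz(t,*T(322,257),.176))
E
```

```text
pinhead [ 0.6592 -0.1211  0.1717] 0.013
lid FL [0.6168 0.026  0.1113] 0.004
lid FR [ 0.5082 -0.1635  0.1032] 0.0001
lid BR [ 0.6805 -0.2647  0.1044] 0.0009
plateR front top [ 0.5771 -0.1239  0.1997] 0.0181
plateR back top [ 0.6982 -0.2011  0.2029] 0.0032
plateL front top [ 0.6194 -0.0465  0.2054] 0.0175
plateL back top [ 0.7469 -0.12    0.2021] 0.0026
hook corner [0.6395 0.199  0.0156] 0.001
hook lipcorner [0.6173 0.2402 0.0129] 0.0001
hook liptip [0.5997 0.2286 0.0143] 0.0021
ferrule end [0.4997 0.1215 0.0156] 0.0059
handle end top centre [0.4097 0.0689 0.0243] 0.0032
handle front top centre [0.4886 0.112  0.0298] 0.0017
corner [0.6388447 0.1991529 0.017    ]
lipc [0.61675449 0.2396527  0.017     ]
lipt [0.59844319 0.22883296 0.017     ]
ferr [0.49610668 0.11903758 0.017     ]
hend [0.40680384 0.06973918 0.034     ]
hfront [0.48770522 0.11226341 0.034     ]
FL [0.61499817 0.02718882 0.112     ]
FR [ 0.50759339 -0.16179954  0.112     ]
BR [ 0.67850367 -0.26218996  0.112     ]
BL [ 0.7879901  -0.07331597  0.112     ]
p [ 0.66165554 -0.12686765  0.176     ] [ 0.65308671 -0.11607643  0.176     ]
```

Run:
```python
from m import *
q=proj(t,[.6617,-.1269,.176]); print(q,(q-[290,105])*4.2)
q=proj(t,[.667,-.128,.176]); print(q,(q-[290,105])*4.2)
a=cv2.imread('pics/top0.png')[130:200,335:405]; b=cv2.imread('pics/scene0.png')[185:235,345:430]
f=lambda a,k:cv2.resize(cv2.convertScaleAbs(a,alpha=1.8,beta=-40),None,fx=k,fy=k,interpolation=2)
cv2.imwrite('pics/d1.png',f(a,8));cv2.imwrite('pics/d2.png',f(b,9))
```

```text
[371.19638941 162.12325353] [341.02483551 239.91766481]
[371.70652063 159.78855772] [343.16738664 230.11194241]
```

View pics/d1.png

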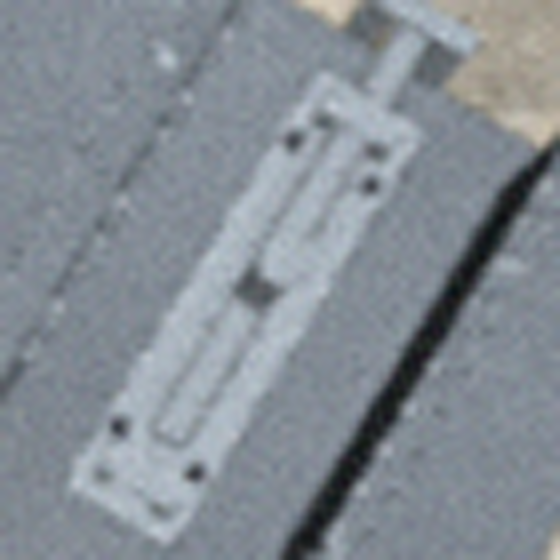

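View pics/d2.png

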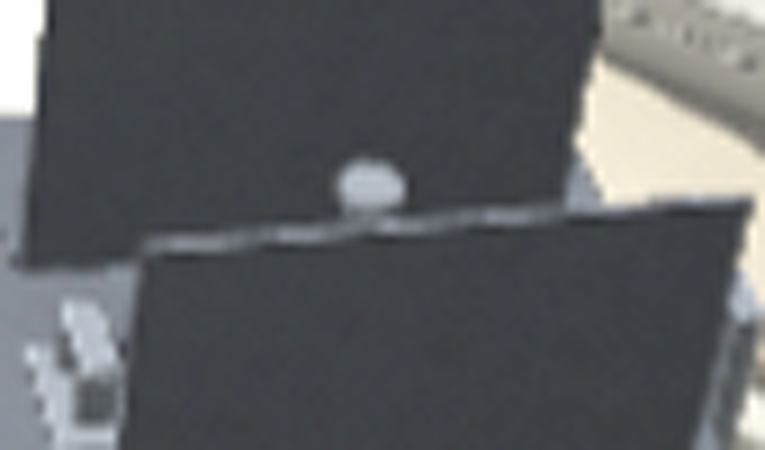

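Run:
```python
from m import *
D1=lambda x,y:((x+.5)/8-.5+335,(y+.5)/8-.5+130)
D2=lambda x,y:((x+.5)/9-.5+345,(y+.5)/9-.5+185)
print(tri(t,D1(290,255),s,D2(371,184)),onz(s,*D2(371,184),.176))
# slot/bolt axis on lid ~ z .12
for a in [(82,488),(178,535),(328,80),(418,130)]: print(onz(t,*D1(*a),.118))
a,b=onz(t,*D1(130,511),.118),onz(t,*D1(373,105),.118);d=b-a;print(a,b,np.degrees(np.arctan2(d[1],d[0])))
for a,b in[((333,408),(494,168)),((185,320),(338,72))]:
  a,b=onz(t,*T(*a),.207),onz(t,*T(*b),.207);d=b-a;print(a,b,np.degrees(np.arctan2(d[1],d[0])),np.linalg.norm(d))
c=onz(t,*T3(362,93),.017);h=onz(t,*T3(497,352),.017);d=c-h;print('hook yaw',np.degrees(np.arctan2(d[1],d[0])),np.linalg.norm(d))
c=np.array([.6388,.19915]);h=np.array([(.4068+.4877)/2,(.0697+.1123)/2]);d=c-h;print(h,np.degrees(np.arctan2(d[1],d[0])),np.linalg.norm(d))
```

```text
(array([ 0.66322217, -0.12605475,  0.17485075]), np.float64(0.0006048653135572558)) [ 0.6618597  -0.12675165  0.176     ]
[ 0.60527259 -0.07686137  0.118     ]
[ 0.59232359 -0.1047701   0.118     ]
[ 0.72810714 -0.1474683   0.118     ]
[ 0.71388986 -0.17387168  0.118     ]
[ 0.59893991 -0.09082333  0.118     ] [ 0.72099345 -0.16067937  0.118     ] -29.78420220987378
[ 0.56888087 -0.11682304  0.207     ] [ 0.69587318 -0.19896855  0.207     ] -32.89697888216841 0.1512446104217672
[ 0.61206178 -0.04095957  0.207     ] [ 0.74439708 -0.11828328  0.207     ] -30.297806174018564 0.1532696600536686
hook yaw 29.304420332074756 0.1636844738451119
[0.44725 0.091  ] 29.449270069809998 0.21997232780511278
```

Run:
```python
from m import *
a=cv2.imread('pics/top0.png')[230:370,200:340]; b=cv2.imread('pics/scene0.png')[220:320,140:250]
f=lambda a,k:cv2.resize(a,None,fx=k,fy=k,interpolation=2)
o=np.zeros((560,1,3),np.uint8); A=f(a,4);B=f(b,4); B=np.vstack([B,np.zeros((160,440,3),np.uint8)])
cv2.imwrite('pics/e.png',np.hstack([A[:,:350],B]))
```

```text
(no output)
```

View pics/e.png

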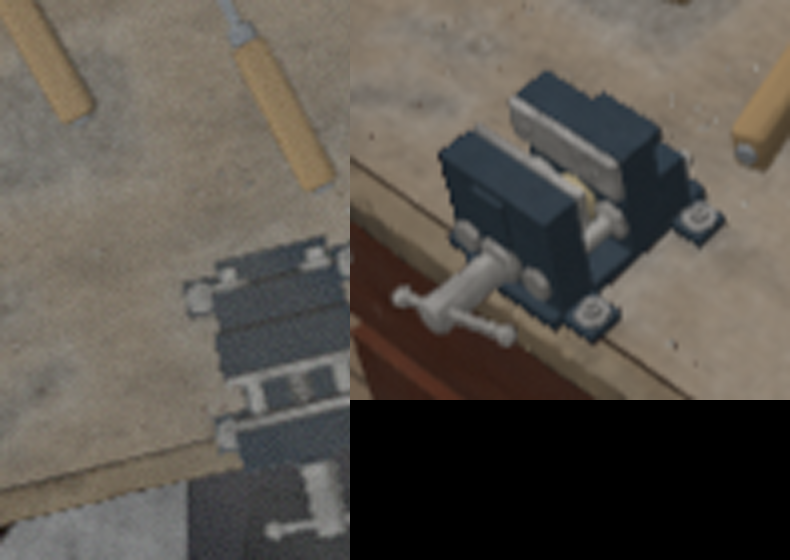

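Run:
```python
from m import *
print(tri(t,(254.5,302),s,(188.7,238)), tri(t,(290,293),s,(205,244)))
for z in(0,.05,.08): print(z,onz(t,254,297,z),onz(t,294,288,z))
```

```text
(array([0.33137781, 0.13062246, 0.07690381]), np.float64(0.02501895621485545)) (array([0.34661008, 0.05374727, 0.11394393]), np.float64(0.046131727073036775))
0 [0.34976127 0.12996617 0.        ] [0.3745958  0.03114099 0.        ]
0.05 [0.35266425 0.12796107 0.05      ] [0.37653794 0.0329594  0.05      ]
0.08 [0.35440603 0.126758   0.08      ] [0.37770322 0.03405044 0.08      ]
```

move_arm --turn '[[0, 0, 0], [0, 0, 0], [0, 0, 0], [0, 0, 0], [0, 0, 0], [0, 0, 0], [0, 0, 0], [0, 0, 0], [0, 0, 0], [0, 0, 0]]' --dp '[[-0.8, -0.8, 0], [-0.8, -0.8, 0], [-0.8, -0.8, 0], [-0.8, -0.8, 0], [-0.8, -0.8, 0], [-0.8, -0.8, 0], [-0.8, -0.8, 0], [-0.8, -0.8, 0], [-0.8, -0.8, 0], [-0.8, -0.8, 0]]' --jaw '[-1, -1, -1, -1, -1, -1, -1, -1, -1, -1]' --newtons 40

```text
clock: 0.93
tool_pos: [0.3197, 0.343, 0.2385]
eef_rot: [0.153, 0.988, -0.0, -0.0]
contact_force: [-0.2, -0.3, -0.3]
opening: 1.005
```

move_arm --turn '[[0, 0, 0], [0, 0, 0], [0, 0, 0], [0, 0, 0], [0, 0, 0], [0, 0, 0], [0, 0, 0], [0, 0, 0], [0, 0, 0], [0, 0, 0]]' --dp '[[-0.82, -0.78, 0], [-0.82, -0.78, 0], [-0.82, -0.78, 0], [-0.82, -0.78, 0], [-0.82, -0.78, 0], [-0.82, -0.78, 0], [-0.82, -0.78, 0], [-0.82, -0.78, 0], [-0.82, -0.78, 0], [-0.82, -0.78, 0]]' --jaw '[-1, -1, -1, -1, -1, -1, -1, -1, -1, -1]'

```text
clock: 1.77
tool_pos: [0.4559, 0.0951, 0.2385]
eef_rot: [0.153, 0.988, -0.0, -0.0]
contact_force: [-0.2, -0.0, 0.6]
opening: 1.0
```

move_arm --turn '[[0, 0, -0.0163], [0, 0, -0.0163], [0, 0, -0.0163], [0, 0, -0.0163], [0, 0, -0.0163], [0, 0, -0.0163], [0, 0, -0.0163], [0, 0, -0.0163], [0, 0, 0], [0, 0, 0]]' --dp '[[0, 0, 0.3], [0, 0, 0.3], [0, 0, 0.3], [0, 0, 0.3], [0, 0, 0.3], [0, 0, 0.3], [0, 0, 0.3], [0, 0, 0.3], [0, 0, 0], [0, 0, 0]]' --jaw '[-1, -1, -1, -1, -1, -1, -1, -1, -1, -1]'

```text
clock: 2.6
tool_pos: [0.4553, 0.0964, 0.1784]
eef_rot: [-0.252, 0.968, 0.0, -0.001]
contact_force: [0.1, -0.0, 0.6]
opening: 0.998
```

```bash
cat >> h.py <<'E'
def togo(pos,yawy=None):
    """remaining shift in tool axes/units and turn about z to have tool y at yaw (deg)"""
    st=r.get_state(); M=R.from_quat(st['eef_rot']).as_matrix()
    d=M.T@(np.array(pos)-st['tool_pos'])/.025
    y=np.degrees(np.arctan2(M[1,1],M[0,1]))
    print('t%.2f'%st['clock'],'pos',np.round(st['tool_pos'],4),'zax',np.round(M[:,2],4),'yawy %.2f'%y,'dp',np.round(d,3),
      'turnz', None if yawy is None else np.round(-(yawy-y)/360,4),'F',np.round(st['contact_force'],1),'q',np.round(st['q'],2))
E
python3 - <<'E'
from h import *
togo([.456,.096,-.002+.001],119.4)
snap('top','top1');snap('scene','scene1')
E
```

```text
t2.60 pos [0.4553 0.0964 0.1784] zax [-0.0013  0.     -1.    ] yawy 119.14 dp [-0.026 -0.031  7.176] turnz -0.0007 F [ 0.1 -0.   0.6] q [-0.03  0.62 -0.44  2.09  0.5   0.54  1.25]
```

Run:
```python
from h import *
a=cv2.imread('pics/top1.png')[160:340,170:350]; b=cv2.imread('pics/scene1.png')[130:280,170:330]
cv2.imwrite('pics/f.png',np.hstack([cv2.resize(a,(540,540)),cv2.resize(b,(576,540))[:, :250]]))
```

```text
(no output)
```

View pics/f.png

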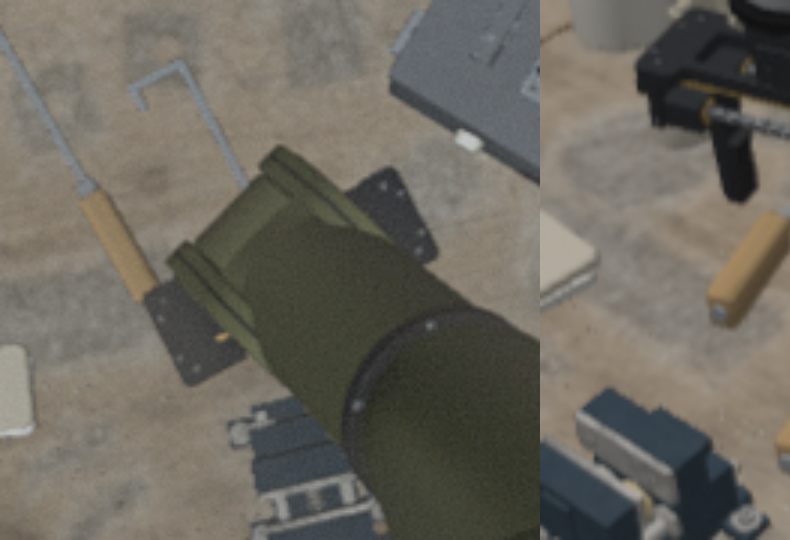

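View pics/scene1.png

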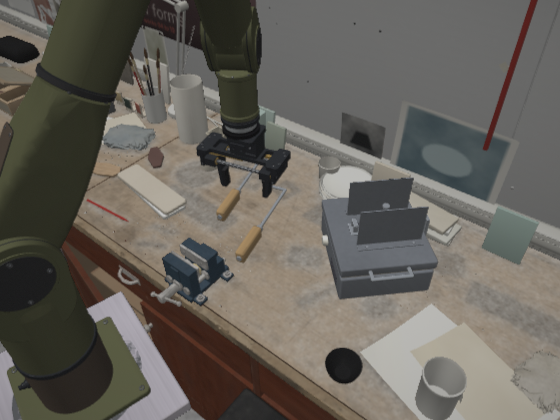

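move_arm --turn '[[0, 0, -0.0007], [0, 0, 0], [0, 0, 0], [0, 0, 0], [0, 0, 0], [0, 0, 0], [0, 0, 0], [0, 0, 0], [0, 0, 0], [0, 0, 0]]' --dp '[[-0.03, -0.03, 0.8], [0, 0, 0.8], [0, 0, 0.8], [0, 0, 0.8], [0, 0, 0.8], [0, 0, 0.8], [0, 0, 0.8], [0, 0, 0.7], [0, 0, 0.4], [0, 0, 0.2]]' --jaw '[-1, -1, -1, -1, -1, -1, -1, -1, -1, -1]'

```text
clock: 3.53
tool_pos: [0.4571, 0.0967, 0.0055]
eef_rot: [-0.255, 0.967, -0.0, -0.001]
contact_force: [-0.0, 0.8, 1.0]
opening: 1.0
```

Run:
```python
from h import *
togo([.456,.096,.005],119.4)
snap('scene','scene2')
a=cv2.imread('pics/scene2.png')[130:290,170:330]
cv2.imwrite('pics/f2.png',cv2.resize(a,(600,600)))
```

```text
t3.53 pos [0.4571 0.0967 0.0055] zax [-0.0013 -0.0013 -1.    ] yawy 119.51 dp [ 0.05  -0.002  0.022] turnz 0.0003 F [-0.   0.8  1. ] q [-0.28  0.94 -0.04  2.17  0.85  0.04  0.93]
```

View pics/f2.png

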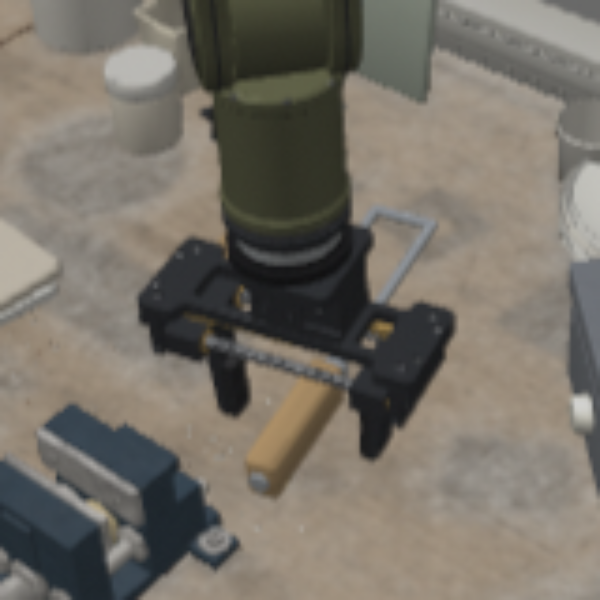

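move_arm --turn '[[0, 0, 0], [0, 0, 0], [0, 0, 0], [0, 0, 0], [0, 0, 0], [0, 0, 0], [0, 0, 0], [0, 0, 0], [0, 0, 0], [0, 0, 0]]' --dp '[[0, 0, 0], [0, 0, 0], [0, 0, 0], [0, 0, 0], [0, 0, 0], [0, 0, 0], [0, 0, 0], [0, 0, 0], [0, 0, 0], [0, 0, 0]]' --jaw '[0, 0.5, 1, 1, 1, 1, 1, 1, 1, 1]' --newtons 40

```text
clock: 4.42
tool_pos: [0.4571, 0.0963, 0.0065]
eef_rot: [-0.255, 0.967, 0.0, -0.0]
contact_force: [-0.2, 0.8, 0.9]
opening: 0.266
```

Run:
```python
from h import *
togo([.456,.096,.005],119.4);print(r.get_state()['opening'])
```

```text
t4.42 pos [0.4571 0.0963 0.0065] zax [-9.e-04 -1.e-04 -1.e+00] yawy 119.56 dp [0.044 0.01  0.062] turnz 0.0004 F [-0.2  0.8  0.9] q [-0.28  0.94 -0.04  2.17  0.85  0.04  0.94]
0.26646869589271954
```

move_arm --turn '[[0, 0, 0], [0, 0, 0], [0, 0, 0], [0, 0, 0], [0, 0, 0], [0, 0, 0], [0, 0, 0], [0, 0, 0], [0, 0, 0], [0, 0, 0]]' --dp '[[0, 0, -0.3], [0, 0, -0.8], [0, 0, -1], [0, 0, -1], [0, 0, -1], [0, 0, -1], [0, 0, -1], [0, 0, -1], [0, 0, -1], [0, 0, -1]]' --jaw '[1, 1, 1, 1, 1, 1, 1, 1, 1, 1]'

```text
clock: 5.25
tool_pos: [0.4565, 0.0958, 0.235]
eef_rot: [-0.255, 0.967, -0.0, -0.001]
contact_force: [0.9, 0.5, -1.5]
opening: 0.266
```

Run:
```python
from h import *
togo([.456,.096,.245],60);print(r.get_state()['opening'])
snap('scene','scene3');snap('top','top3')
```

```text
t5.25 pos [0.4565 0.0958 0.235 ] zax [-2.2e-03 -6.0e-04 -1.0e+00] yawy 119.56 dp [ 0.015  0.015 -0.4  ] turnz 0.1654 F [ 0.9  0.5 -1.5] q [ 0.1   0.55 -0.62  2.02  0.47  0.72  1.27]
0.26597921250565304
```

View pics/scene3.png

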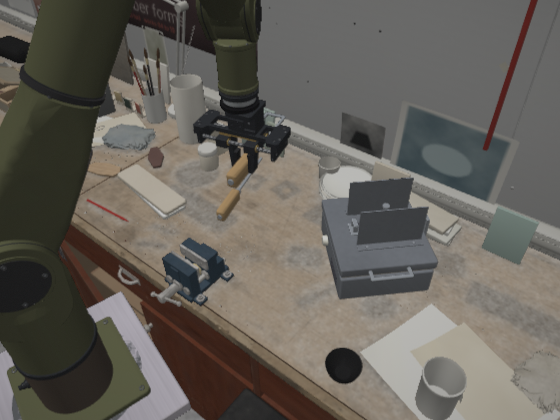

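View pics/top3.png

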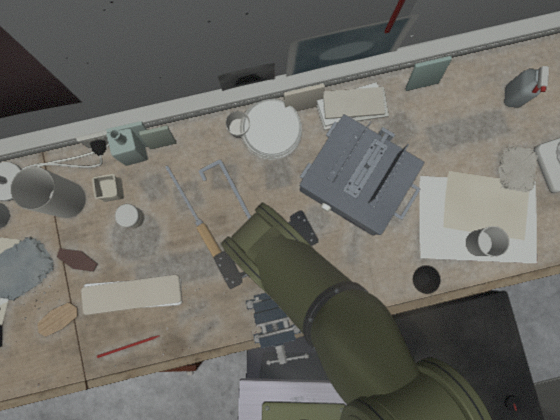

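move_arm --turn '[[0, 0, 0.0184], [0, 0, 0.0184], [0, 0, 0.0184], [0, 0, 0.0184], [0, 0, 0.0184], [0, 0, 0.0184], [0, 0, 0.0184], [0, 0, 0.0184], [0, 0, 0.0184], [0, 0, 0]]' --dp '[[0, 0, -0.3], [0, 0, 0], [0, 0, 0], [0, 0, 0], [0, 0, 0], [0, 0, 0], [0, 0, 0], [0, 0, 0], [0, 0, 0], [0, 0, 0]]' --jaw '[1, 1, 1, 1, 1, 1, 1, 1, 1, 1]'

```text
clock: 6.18
tool_pos: [0.4564, 0.0959, 0.2403]
eef_rot: [0.261, 0.965, -0.001, -0.001]
contact_force: [-0.3, 0.0, -2.3]
opening: 0.268
```

```bash
cat >> h.py <<'E'
PIN=np.array([.6625,-.1265]); KY=-30.
def tcp_for_mouth(m,yaw=KY):
    c,s_=np.cos(np.radians(yaw)),np.sin(np.radians(yaw)); Rm=np.array([[c,-s_],[s_,c]])
    return np.array(m)-Rm@np.array([.208-.0111,.0225+.0002])
def kx(d,yaw=KY): return PIN+d*np.array([np.cos(np.radians(yaw)),np.sin(np.radians(yaw))])
E
python3 - <<'E'
from h import *
p=tcp_for_mouth(kx(.018)); togo([*p,.242],60);print(p,r.get_state()['opening'])
snap('scene','scene4');snap('top','top4')
E
```

```text
t6.18 pos [0.4564 0.0959 0.2403] zax [-0.003  -0.0018 -1.    ] yawy 59.79 dp [-4.449 -4.474 -0.063] turnz -0.0006 F [-0.3  0.  -2.3] q [-0.1   0.5  -0.31  2.02  0.24  0.67  0.48]
[ 0.49621806 -0.05670878] 0.26763892444435516
```

View pics/scene4.png

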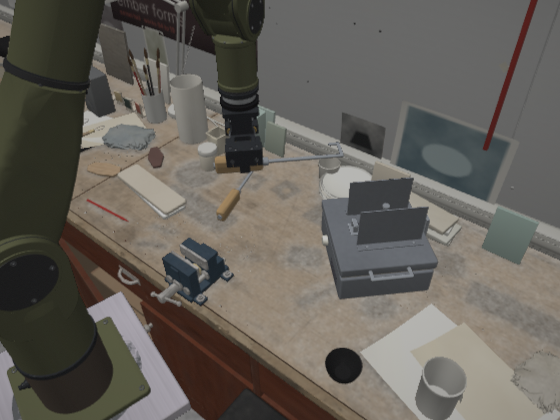

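View pics/top4.png

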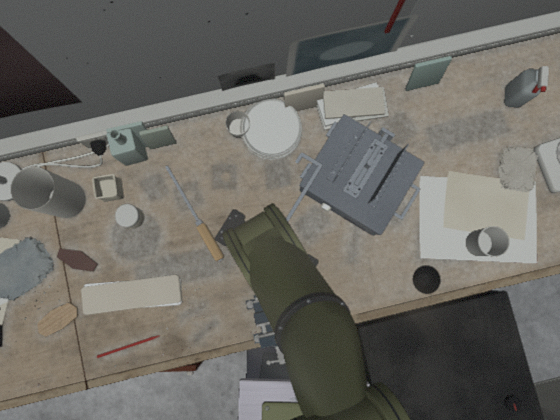

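Run:
```python
from h import *
a=cv2.imread('pics/top4.png')[140:220,270:350]; b=cv2.imread('pics/scene4.png')[120:200,270:360]
cv2.imwrite('pics/g.png',np.hstack([cv2.resize(a,None,fx=4.6,fy=4.6,interpolation=2),cv2.resize(b,None,fx=4.6,fy=4.6,interpolation=2)]))
```

```text
(no output)
```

View pics/g.png

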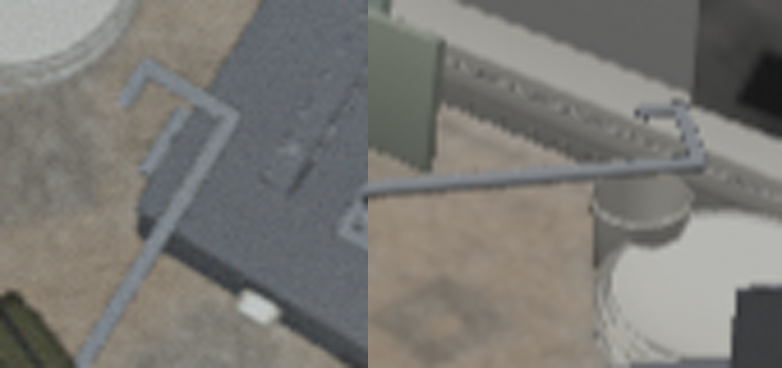

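Run:
```python
from h import *
s=load('scene4');t=load('top4')
G1=lambda x,y:((x+.5)/4.6-.5+270,(y+.5)/4.6-.5+140)
G2=lambda x,y:((x-368+.5)/4.6-.5+270,(y+.5)/4.6-.5+120)
for n,a,b in [('corner',(233,115),(698,160)),('lipc',(147,66),(683,107)),('tip',(125,104),(640,112))]:
    print(n,tri(t,G1(*a),s,G2(*b)))
st=r.get_state();M=R.from_quat(st['eef_rot']).as_matrix();yaw=np.radians(np.degrees(np.arctan2(M[1,1],M[0,1]))-90)
ex=np.array([np.cos(yaw),np.sin(yaw)]);ey=np.array([-ex[1],ex[0]])
g=st['tool_pos'][:2]-.0111*ex+.0002*ey
for n,a in dict(corner=(.218,0),lipc=(.218,.043),tip=(.202,.043)).items(): print(n,g+a[0]*ex+a[1]*ey)
```

```text
corner (array([ 0.63749142, -0.00785845,  0.2505312 ]), np.float64(0.0004496112308872128))
lipc (array([0.66032212, 0.03028115, 0.24983273]), np.float64(0.0027486414207446254))
tip (array([0.64228341, 0.04008787, 0.24937158]), np.float64(0.0016941950719157389))
corner [ 0.63613329 -0.00676875]
lipc [0.65753722 0.03052564]
tip [0.64366023 0.03848989]
```

move_arm --turn '[[0, 0, 0], [0, 0, 0], [0, 0, 0], [0, 0, 0], [0, 0, 0], [0, 0, 0], [0, 0, 0], [0, 0, 0], [0, 0, 0], [0, 0, 0]]' --dp '[[-0.4, -0.4, 0], [-0.6, -0.6, 0], [-0.6, -0.6, 0], [-0.6, -0.6, 0], [-0.6, -0.6, 0], [-0.6, -0.6, 0], [-0.6, -0.6, 0], [-0.45, -0.47, 0], [0, 0, 0], [0, 0, 0]]' --jaw '[1, 1, 1, 1, 1, 1, 1, 1, 1, 1]'

```text
clock: 7.12
tool_pos: [0.4972, -0.0567, 0.2409]
eef_rot: [0.259, 0.966, -0.0, -0.001]
contact_force: [-0.4, 0.6, -1.8]
opening: 0.271
```

Run:
```python
from h import *
p=tcp_for_mouth(kx(.018)); togo([*p,.1395],60);print(p,r.get_state()['opening'])
snap('scene','scene5');snap('top','top5')
a=cv2.imread('pics/top5.png')[110:210,300:400]; b=cv2.imread('pics/scene5.png')[140:240,320:450]
cv2.imwrite('pics/g5.png',np.hstack([cv2.resize(a,None,fx=3.4,fy=3.4,interpolation=2),cv2.resize(b,None,fx=3.4,fy=3.4,interpolation=2)]))
```

```text
t7.12 pos [ 0.4972 -0.0567  0.2409] zax [-1.9e-03  1.0e-04 -1.0e+00] yawy 59.93 dp [ 0.027 -0.016  4.057] turnz -0.0002 F [-0.4  0.6 -1.8] q [ 0.23  0.54 -0.33  1.93  0.25  0.72  0.8 ]
[ 0.49621806 -0.05670878] 0.27079170501308103
```

View pics/g5.png

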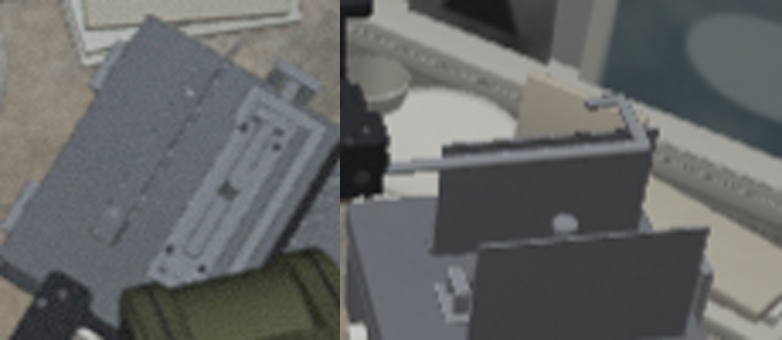

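move_arm --turn '[[0, 0, 0], [0, 0, 0], [0, 0, 0], [0, 0, 0], [0, 0, 0]]' --dp '[[0, 0, 0.5], [0, 0, 0.6], [0, 0, 0.6], [0, 0, 0.6], [0, 0, 0.2]]' --jaw '[1, 1, 1, 1, 1]'

```text
clock: 7.63
tool_pos: [0.4963, -0.0544, 0.1774]
eef_rot: [0.258, 0.966, -0.0, -0.002]
contact_force: [-1.1, -0.4, -1.5]
opening: 0.267
```

Run:
```python
from h import *
p=tcp_for_mouth(kx(.018)); togo([*p,.1395],60)
snap('scene','scene6');snap('top','top6')
a=cv2.imread('pics/top6.png')[110:210,300:400]; b=cv2.imread('pics/scene6.png')[140:240,320:450]
cv2.imwrite('pics/g6.png',np.hstack([cv2.resize(a,None,fx=3.4,fy=3.4,interpolation=2),cv2.resize(b,None,fx=3.4,fy=3.4,interpolation=2)]))
```

```text
t7.63 pos [ 0.4963 -0.0544  0.1774] zax [-4.e-03  8.e-04 -1.e+00] yawy 60.15 dp [-0.05  -0.08   1.517] turnz 0.0004 F [-1.1 -0.4 -1.5] q [ 0.19  0.63 -0.28  2.    0.31  0.56  0.74]
```

View pics/g6.png

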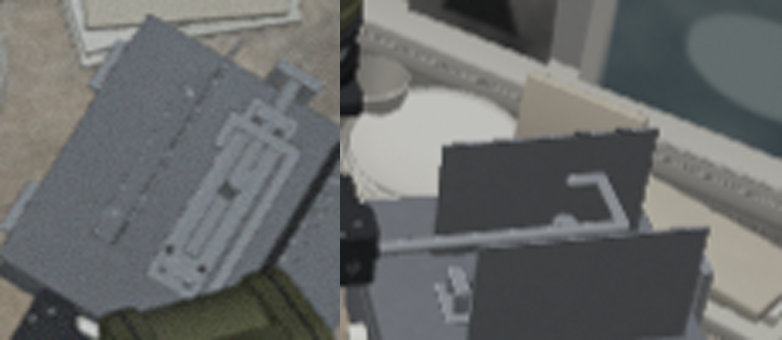

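move_arm --turn '[[0, 0, 0], [0, 0, 0], [0, 0, 0], [0, 0, 0], [0, 0, 0], [0, 0, 0]]' --dp '[[0, -0.03, 0.4], [0, -0.02, 0.4], [0, 0, 0.4], [0, 0, 0.3], [0, 0, 0], [0, 0, 0]]' --jaw '[1, 1, 1, 1, 1, 1]'

```text
clock: 8.23
tool_pos: [0.4971, -0.0568, 0.1419]
eef_rot: [0.259, 0.966, -0.0, -0.0]
contact_force: [-0.2, 0.6, -1.5]
opening: 0.271
```

Run:
```python
from h import *
p=tcp_for_mouth(kx(.018)); togo([*p,.1395],60)
snap('scene','scene7');snap('top','top7')
a=cv2.imread('pics/top7.png')[110:210,300:400]; b=cv2.imread('pics/scene7.png')[140:240,320:450]
cv2.imwrite('pics/g7.png',np.hstack([cv2.resize(a,None,fx=3.4,fy=3.4,interpolation=2),cv2.resize(b,None,fx=3.4,fy=3.4,interpolation=2)]))
```

```text
t8.23 pos [ 0.4971 -0.0568  0.1419] zax [-6.e-04  0.e+00 -1.e+00] yawy 59.99 dp [ 0.033 -0.015  0.095] turnz -0.0 F [-0.2  0.6 -1.5] q [ 0.17  0.69 -0.24  2.03  0.35  0.46  0.72]
```

View pics/g7.png

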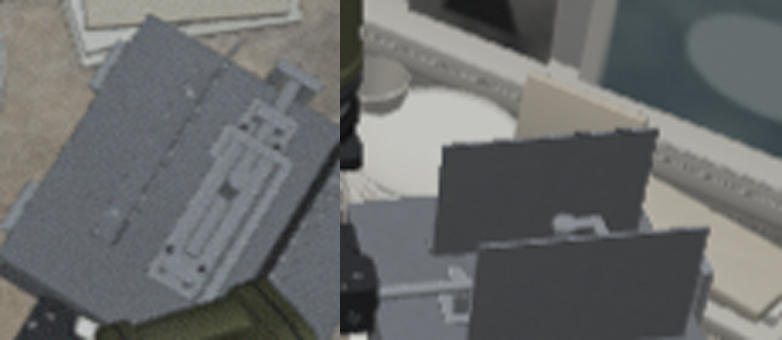

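move_arm --turn '[[0, 0, 0], [0, 0, 0], [0, 0, 0], [0, 0, 0], [0, 0, 0], [0, 0, 0]]' --dp '[[0.2, 0, 0], [0.2, 0, 0], [0.2, 0, 0], [0.2, 0, 0], [0.2, 0, 0], [0.2, 0, 0]]' --jaw '[1, 1, 1, 1, 1, 1]'

```text
clock: 8.83
tool_pos: [0.4714, -0.042, 0.1418]
eef_rot: [0.259, 0.966, 0.0, 0.001]
contact_force: [2.3, -1.4, -2.1]
opening: 0.268
```

Run:
```python
from h import *
p=tcp_for_mouth(kx(-.05)); togo([*p,.1415],60)
snap('scene','scene8');snap('top','top8')
a=cv2.imread('pics/top8.png')[110:210,300:400]; b=cv2.imread('pics/scene8.png')[140:240,320:450]
cv2.imwrite('pics/g8.png',np.hstack([cv2.resize(a,None,fx=3.4,fy=3.4,interpolation=2),cv2.resize(b,None,fx=3.4,fy=3.4,interpolation=2)]))
```

```text
t8.83 pos [ 0.4714 -0.042   0.1418] zax [ 1.1e-03 -1.0e-04 -1.0e+00] yawy 59.93 dp [ 1.567 -0.015  0.011] turnz -0.0002 F [ 2.3 -1.4 -2.1] q [ 0.13  0.67 -0.22  2.1   0.36  0.4   0.67]
```

View pics/g8.png

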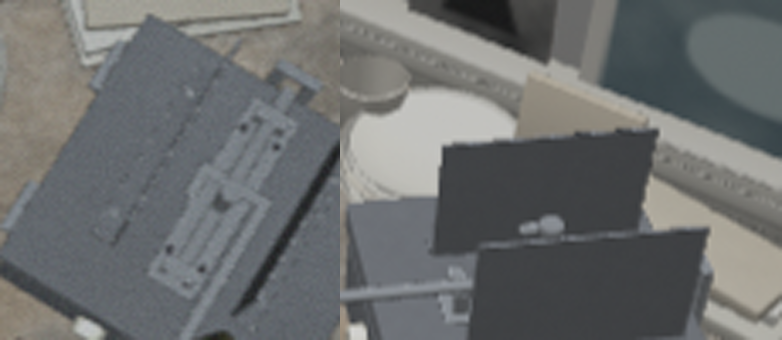

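move_arm --turn '[[0, 0, 0], [0, 0, 0], [0, 0, 0], [0, 0, 0], [0, 0, 0], [0, 0, 0], [0, 0, 0]]' --dp '[[0.22, 0, 0], [0.22, 0, 0], [0.22, 0, 0], [0.22, 0, 0], [0.22, 0, 0], [0.22, 0, 0], [0.22, 0, 0]]' --jaw '[1, 1, 1, 1, 1, 1, 1]'

```text
clock: 9.52
tool_pos: [0.4396, -0.0228, 0.1419]
eef_rot: [0.26, 0.966, 0.001, 0.002]
contact_force: [12.4, -6.5, -2.3]
opening: 0.275
```

move_arm --turn '[[0, 0, 0], [0, 0, 0]]' --dp '[[0.06, 0, 0], [0.06, 0, 0]]' --jaw '[1, 1]'

```text
clock: 9.68
tool_pos: [0.4398, -0.0221, 0.1424]
eef_rot: [0.261, 0.965, 0.001, 0.004]
contact_force: [12.6, -6.8, -4.5]
opening: 0.265
```

Run:
```python
from h import *
p=tcp_for_mouth(kx(-.05)); togo([*p,.1415],60)
```

```text
t9.68 pos [ 0.4398 -0.0221  0.1424] zax [ 9.e-03 -2.e-04 -1.e+00] yawy 59.79 dp [ 0.074 -0.071  0.034] turnz -0.0006 F [12.6 -6.8 -4.5] q [ 0.06  0.64 -0.18  2.21  0.36  0.31  0.61]
```

Run:
```python
from h import *
s=snap('scene','scene9');snap('top','top9')
a=cv2.imread('pics/top9.png')[110:210,300:400]; b=cv2.imread('pics/scene9.png')[185:235,345:430]
print((proj(s,[*kx(-.05),.176])-[345,185])*8)
cv2.imwrite('pics/g9.png',np.vstack([cv2.resize(b,None,fx=8,fy=8,interpolation=2)]))
```

```text
[141.74202623 175.53665942]
```

View pics/g9.png

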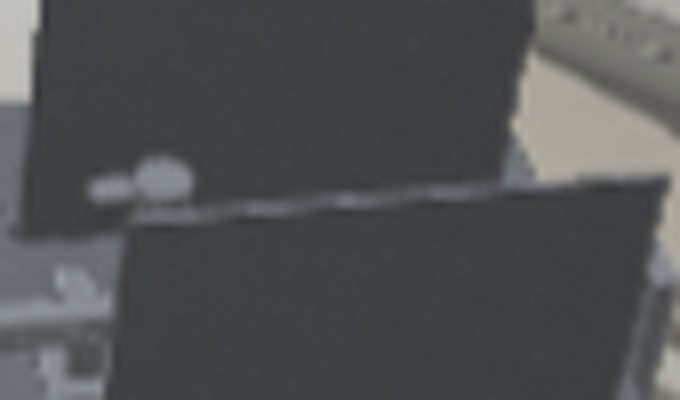

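move_arm --turn '[[0, 0, 0], [0, 0, 0], [0, 0, 0]]' --dp '[[0.1, 0, 0], [0.1, 0, 0], [0, 0, 0]]' --jaw '[1, 1, 1]' --newtons 60

```text
clock: 10.03
tool_pos: [0.4401, -0.0204, 0.1431]
eef_rot: [0.262, 0.965, 0.002, 0.008]
contact_force: [17.0, -9.8, -4.4]
opening: 0.266
```

Run:
```python
from h import *
p=tcp_for_mouth(kx(-.05)); togo([*p,.1415],60)
s=snap('scene','scene10');snap('top','top10')
b=cv2.imread('pics/scene10.png')[185:235,345:430]
cv2.imwrite('pics/g10.png',np.vstack([cv2.resize(b,None,fx=8,fy=8,interpolation=2)]))
ex=np.array([np.cos(np.radians(-30)),np.sin(np.radians(-30))])
p0=onz(s,346-.5+371.5/9-1,185-.5+184.5/9,.176)[:2]
p0=onz(s,345-.5+371.5/9,185-.5+184.5/9,.176)[:2]
p9=onz(s,345-.5+163.5/8,185-.5+178.5/8,.176)[:2]
print(p0,p9,(p0-p9)@ex,(p9-[.5613,-.0673])@ex)
```

```text
t10.03 pos [ 0.4401 -0.0204  0.1431] zax [ 1.740e-02 -1.000e-04 -9.998e-01] yawy 59.65 dp [ 0.049 -0.136  0.061] turnz -0.001 F [17.  -9.8 -4.4] q [ 0.05  0.64 -0.18  2.21  0.37  0.3   0.6 ]
[ 0.6618597  -0.12675165] [ 0.62316428 -0.10405292] 0.0448605799645757 0.07195250021656524
```

View pics/g10.png

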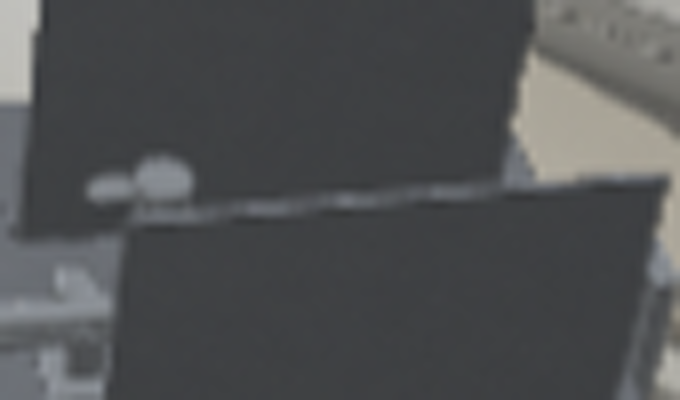

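Run:
```python
from h import *
a=cv2.imread('pics/top10.png')[110:210,300:400]
cv2.imwrite('pics/h10.png',cv2.resize(a,None,fx=6,fy=6,interpolation=2))
```

```text
(no output)
```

View pics/h10.png

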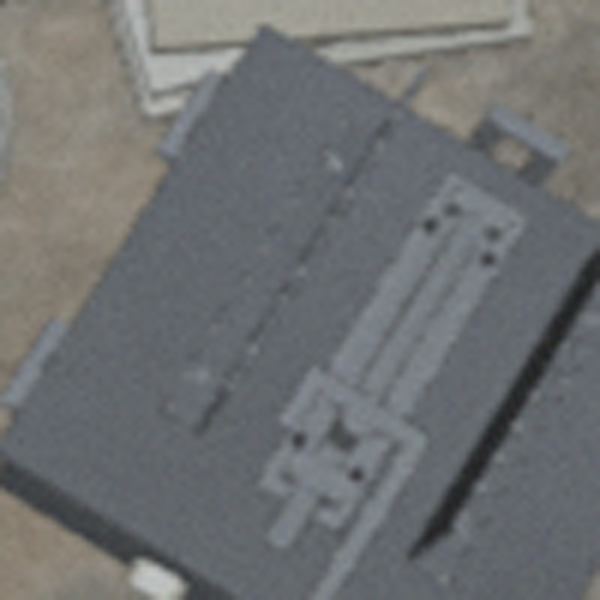

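move_arm --turn '[[0, 0, 0], [0, 0, 0], [0, 0, 0], [0, 0, 0], [0, 0, 0], [0, 0, 0], [0, 0, 0], [0, 0, 0]]' --dp '[[-0.2, 0, 0], [-0.2, 0, 0], [-0.2, 0, 0], [-0.2, 0, 0], [-0.2, 0, 0], [-0.3, 0, 0], [0, 0, 0], [0, 0, 0]]' --jaw '[1, 1, 1, 1, 1, 1, 1, 1]'

```text
clock: 10.8
tool_pos: [0.4589, -0.0353, 0.1414]
eef_rot: [0.26, 0.966, -0.0, -0.001]
contact_force: [-0.9, -0.1, -1.0]
opening: 0.264
```

Run:
```python
from h import *
p=tcp_for_mouth(kx(-.027)); togo([*p,.1415],60)
s=snap('scene','scene11');snap('top','top11')
b=cv2.imread('pics/scene11.png')[185:235,345:430]
a=cv2.imread('pics/top11.png')[110:210,300:400]
cv2.imwrite('pics/g11.png',np.hstack([cv2.resize(b,None,fx=4.5,fy=9,interpolation=2),cv2.resize(a,None,fx=4,fy=4.5)]))
```

```text
t10.80 pos [ 0.4589 -0.0353  0.1414] zax [-0.001  0.    -1.   ] yawy 59.91 dp [ 0.08   0.004 -0.003] turnz -0.0002 F [-0.9 -0.1 -1. ] q [ 0.11  0.66 -0.21  2.14  0.36  0.37  0.65]
```

View pics/g11.png

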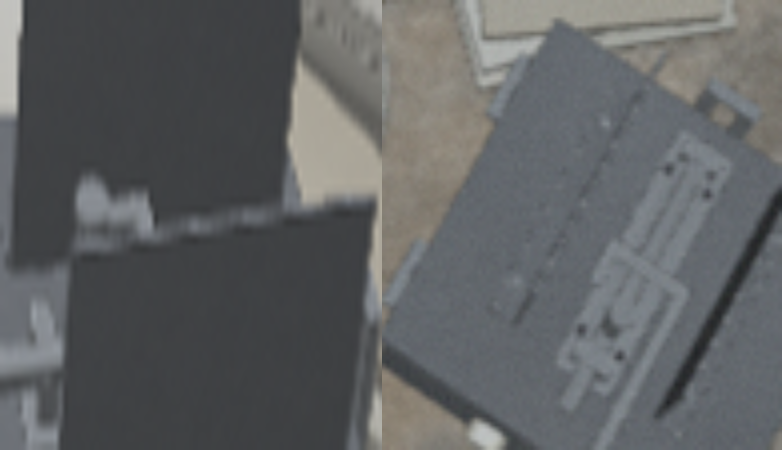

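move_arm --turn '[[0, 0, 0], [0, 0, 0], [0, 0, 0], [0, 0, 0], [0, 0, 0], [0, 0, 0], [0, 0, 0], [0, 0, 0], [0, 0, 0]]' --dp '[[0, 0, -0.25], [0, 0, -0.4], [0, 0, -0.5], [0, 0, -0.6], [0, 0, -0.6], [0, 0, -0.6], [0, 0, -0.6], [0, 0, -0.6], [0, 0, 0]]' --jaw '[1, 1, 1, 1, 1, 1, 1, 1, 1]'

```text
clock: 11.65
tool_pos: [0.46, -0.0349, 0.2479]
eef_rot: [0.259, 0.966, 0.0, 0.002]
contact_force: [0.5, 0.5, -1.9]
opening: 0.264
```

Run:
```python
from h import *
togo([.457,.096,.242],119.4)
s=snap('scene','scene12');snap('top','top12')
b=cv2.imread('pics/scene12.png')[140:240,320:450]
a=cv2.imread('pics/top12.png')[110:210,300:400]
cv2.imwrite('pics/g12.png',np.hstack([cv2.resize(b,None,fx=3.4,fy=3.4,interpolation=2),cv2.resize(a,None,fx=3.4,fy=3.4)]))
b=s['frame'][185:235,345:430]
cv2.imwrite('pics/i12.png',np.vstack([cv2.resize(b,None,fx=8,fy=8,interpolation=2)]))
```

```text
t11.65 pos [ 0.46   -0.0349  0.2479] zax [ 4.e-03 -2.e-04 -1.e+00] yawy 59.96 dp [2.727 4.47  0.233] turnz -0.1651 F [ 0.5  0.5 -1.9] q [ 0.2   0.48 -0.33  2.03  0.25  0.67  0.75]
```

View pics/g12.png

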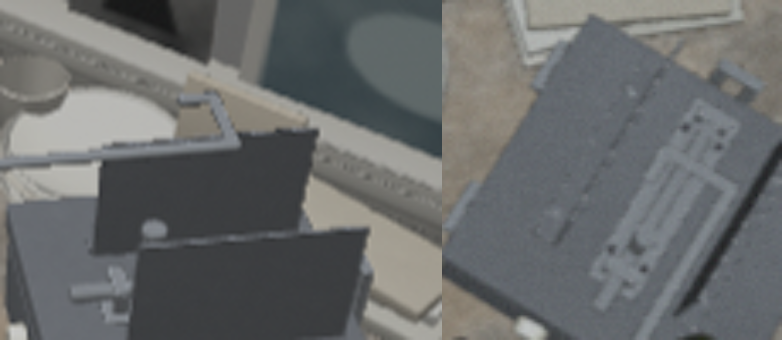

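View pics/i12.png

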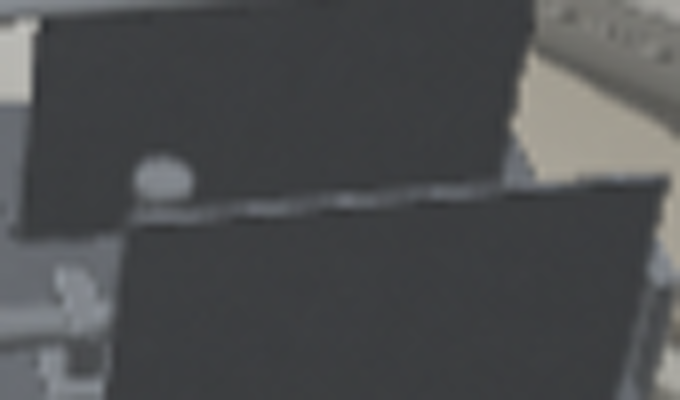

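Run:
```python
from h import *
togo([.483,.111,.242],119.4)
```

```text
t11.75 pos [ 0.4588 -0.0351  0.2456] zax [ 0.e+00 -3.e-04 -1.e+00] yawy 59.95 dp [2.087 5.544 0.141] turnz -0.1651 F [-0.1 -0.2 -1.9] q [ 0.2   0.48 -0.33  2.03  0.25  0.67  0.75]
```

move_arm --turn '[[0, 0, 0], [0, 0, 0], [0, 0, 0], [0, 0, 0], [0, 0, 0], [0, 0, 0], [0, 0, 0], [0, 0, 0], [0, 0, 0], [0, 0, 0]]' --dp '[[0.21, 0.55, 0], [0.21, 0.55, 0], [0.21, 0.55, 0], [0.21, 0.55, 0], [0.21, 0.55, 0], [0.21, 0.55, 0], [0.21, 0.55, 0], [0.21, 0.55, 0], [0.21, 0.55, 0], [0.21, 0.55, 0]]' --jaw '[1, 1, 1, 1, 1, 1, 1, 1, 1, 1]'

```text
clock: 12.58
tool_pos: [0.4814, 0.1106, 0.2439]
eef_rot: [0.259, 0.966, -0.001, -0.002]
contact_force: [-1.0, -0.6, -1.6]
opening: 0.268
```

move_arm --turn '[[0, 0, -0.0184], [0, 0, -0.0184], [0, 0, -0.0184], [0, 0, -0.0184], [0, 0, -0.0184], [0, 0, -0.0184], [0, 0, -0.0184], [0, 0, -0.0184], [0, 0, -0.0184], [0, 0, 0]]' --dp '[[0, 0, 0], [0, 0, 0], [0, 0, 0], [0, 0, 0], [0, 0, 0], [0, 0, 0], [0, 0, 0], [0, 0, 0], [0, 0, 0], [0, 0, 0]]' --jaw '[1, 1, 1, 1, 1, 1, 1, 1, 1, 1]'

```text
clock: 13.42
tool_pos: [0.4814, 0.1098, 0.2439]
eef_rot: [-0.257, 0.967, 0.0, -0.002]
contact_force: [0.2, -0.1, -1.7]
opening: 0.268
```

Run:
```python
from h import *
togo([.483,.111,.0065],119.4)
snap('scene','scene13');snap('top','top13')
```

```text
t13.42 pos [0.4814 0.1098 0.2439] zax [-3.7e-03 -4.0e-04 -1.0e+00] yawy 119.74 dp [-1.110e-01 -2.000e-03  9.496e+00] turnz 0.0009 F [ 0.2 -0.1 -1.7] q [ 0.08  0.57 -0.62  1.93  0.46  0.79  1.29]
```

View pics/top13.png

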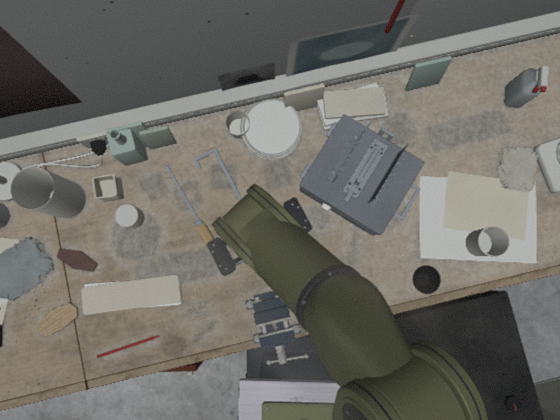

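move_arm --turn '[[0, 0, 0], [0, 0, 0], [0, 0, 0], [0, 0, 0], [0, 0, 0], [0, 0, 0], [0, 0, 0], [0, 0, 0], [0, 0, 0], [0, 0, 0]]' --dp '[[0, 0, 0.8], [0, 0, 0.95], [0, 0, 1], [0, 0, 1], [0, 0, 1], [0, 0, 1], [0, 0, 1], [0, 0, 1], [0, 0, 0.9], [0, 0, 0.4]]' --jaw '[1, 1, 1, 1, 1, 1, 1, 1, 1, 1]'

```text
clock: 14.35
tool_pos: [0.481, 0.1101, 0.0164]
eef_rot: [-0.254, 0.967, -0.0, -0.002]
contact_force: [-0.3, 0.9, -2.4]
opening: 0.263
```

move_arm --turn '[[0, 0, 0], [0, 0, 0], [0, 0, 0], [0, 0, 0]]' --dp '[[0, 0, 0.2], [0, 0, 0.15], [0, 0, 0.1], [0, 0, 0]]' --jaw '[1, 1, 1, 1]'

```text
clock: 14.68
tool_pos: [0.4824, 0.1103, 0.0079]
eef_rot: [-0.255, 0.967, 0.0, -0.0]
contact_force: [-0.0, -0.3, -2.5]
opening: 0.272
```

Run:
```python
from h import *
togo([.483,.111,.0065],119.4)
```

```text
t14.68 pos [0.4824 0.1103 0.0079] zax [-3.e-04  1.e-04 -1.e+00] yawy 119.53 dp [-0.034  0.011  0.057] turnz 0.0003 F [-0.  -0.3 -2.5] q [-0.22  0.94 -0.17  2.09  0.86  0.18  0.92]
```

move_arm --turn '[[0, 0, 0], [0, 0, 0], [0, 0, 0]]' --dp '[[0, 0, 0.04], [0, 0, 0.03], [0, 0, 0]]' --jaw '[1, 1, 1]'

```text
clock: 14.93
tool_pos: [0.4826, 0.1102, 0.0067]
eef_rot: [-0.255, 0.967, 0.0, 0.0]
contact_force: [-0.1, 0.0, 0.7]
opening: 0.261
```

Run:
```python
from h import *
togo([.483,.111,.0065],119.4)
```

```text
t14.93 pos [0.4826 0.1102 0.0067] zax [ 4.e-04  4.e-04 -1.e+00] yawy 119.53 dp [-0.029  0.019  0.006] turnz 0.0004 F [-0.1  0.   0.7] q [-0.22  0.95 -0.16  2.09  0.86  0.17  0.92]
```

Force changed sign: the handle rests on the worktop. Open and retreat.

move_arm --turn '[[0, 0, 0], [0, 0, 0], [0, 0, 0], [0, 0, 0], [0, 0, 0], [0, 0, 0], [0, 0, 0], [0, 0, 0]]' --dp '[[0, 0, 0], [0, 0, 0], [0, 0, 0], [0, 0, 0], [0, 0, 0], [0, 0, 0], [0, 0, 0], [0, 0, 0]]' --jaw '[0.4, 0.2, 0, -0.3, -0.6, -1, -1, -1]'

```text
clock: 15.6
tool_pos: [0.4821, 0.1102, 0.006]
eef_rot: [-0.255, 0.967, 0.0, -0.0]
contact_force: [-0.5, -0.4, 0.6]
opening: 0.803
```

move_arm --turn '[[0, 0, 0], [0, 0, 0], [0, 0, 0], [0, 0, 0], [0, 0, 0], [0, 0, 0], [0, 0, 0], [0, 0, 0], [0, 0, 0], [0, 0, 0]]' --dp '[[0, 0, -0.4], [0, 0, -0.6], [0, 0, -0.8], [0, 0, -0.8], [0, 0, -0.8], [0, 0, -0.8], [0, 0, -0.8], [0, 0, -0.8], [0, 0, -0.4], [0, 0, 0]]' --jaw '[-1, -1, -1, -1, -1, -1, -1, -1, -1, -1]'

```text
clock: 16.43
tool_pos: [0.4833, 0.1105, 0.1627]
eef_rot: [-0.255, 0.967, 0.0, 0.001]
contact_force: [1.2, 1.4, -0.2]
opening: 1.001
```

Run:
```python
from h import *
togo([.483,.111,.0065],119.4)
snap('scene','scene14');snap('top','top14')
b=cv2.imread('pics/scene14.png')[185:235,345:430]
cv2.imwrite('pics/i14.png',np.vstack([cv2.resize(b,None,fx=8,fy=8,interpolation=2)]))
```

```text
t16.43 pos [0.4833 0.1105 0.1627] zax [ 0.0027  0.0011 -1.    ] yawy 119.53 dp [0.02  0.028 6.248] turnz 0.0004 F [ 1.2  1.4 -0.2] q [ 0.01  0.69 -0.53  2.02  0.61  0.59  1.15]
```

View pics/scene14.png

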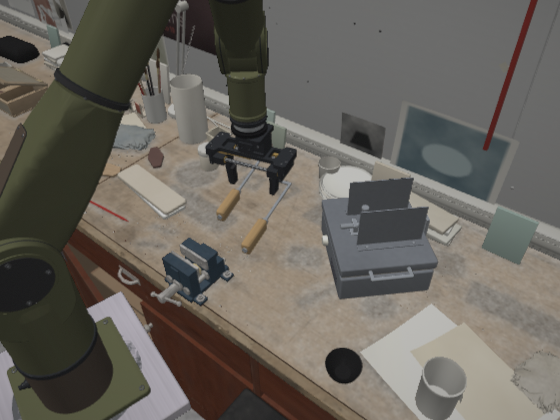

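View pics/i14.png

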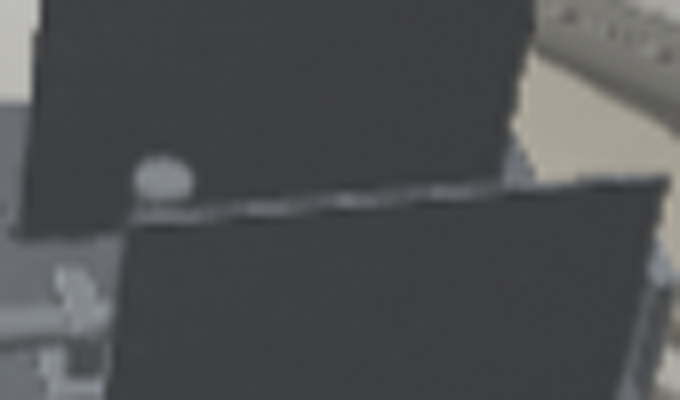

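The hook lies flat on the worktop with its handle near (255,235) in the scene view. The pin head is still at the drawn-back spot, crop (163,178), and the gripper is well clear. I'll hand it in now.

```bash
python3 -c "
from plant import r
print(r.finish_job())"
```

```text
the job is handed in; nothing more can be done
None
```

The bolt is drawn back against its stop, and the hook is lying flat on the worktop again, let go. I handed the job in at about 16.4 s.

**What I did:** I picked up the hook (the right-hand one with the bend) by its handle. I lowered the bend behind the pin between the plates and pulled along the kiln's axis until it stopped. Then I freed the hook, lifted it out, and laid it about 30 mm ahead of where it had been. The gripper never touched the pin.

**Last checks:**
- **At the stop:** raising the pull from about 14 N to 20 N did not move the pin in the picture.
- **Pin position:** I measured it 72 mm behind the kiln's front, which matches 122 − 50 mm. It was at the same pixel after the hook came out and again just before hand-in.
- **Hook and gripper:** the hook rests on the worktop. The gripper is open, about 0.15 m above it, and touching nothing.

**One mismatch:** the pin only moved about 45 mm by the camera, not 50 mm. It started about 117 mm behind the front rather than 122 mm, so I think the bolt was already about 5 mm drawn. That reading depends on image measurements good to about 2 mm.

One arm joint (the sixth) also read 0.04, right at its lower limit, when I gripped the hook. I laid the hook down a little further out to stay clear of that.

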